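# Put the pipette away on the carousel

### The job

The pipette with the orange button is hanging on the bench hook and has to go back on the pipette carousel. Turn the carousel by its arms until the one free hook is straight over the red drip dish, then hang the pipette in that hook: feel it down onto its shoulder, do not drop it or force it, and only then let go. Be gentle with the slender plastic arms, do not knock the four pipettes already hanging there, and leave the bottles, beaker, jar and tip box where they stand.

Things in the scene. Friction and masses are not known exactly. Their poses are not given: they have to be found in the camera images.
- carousel: Pipette carousel, fixed to the bench: grey foot 170 mm across, 12 mm thick; steel mast 20 mm thick; turning head: hub (radius 32 mm) with five grey plastic arms, 12 mm wide, 72 degrees apart, each ending in a forked hook open outwards. Four hooks hold pipettes like the loose one, finger rests inwards; one is free. Origin: on the mast axis at the bench top; +z up; -x points to the red dish, the front.
- mast_top (a point): Top of the mast's black cap (28 mm across), 255 mm above the bench. The head is clamped to the mast at a height that differs each time and is not measured: the hook seats (top faces of the prongs) lie anywhere from 151 to 183 mm above the bench, all level, and the height has to be felt or seen. The clamp does not slip. The tops of the hung pipettes stand 102 mm above the seats.
- rotor (a joint): Turn of the head about the mast, rad, counter-clockwise from above. 0: free hook straight over the drip dish. At q the free hook points in the level direction (carousel yaw + pi + q), its seat centre 120 mm from the mast axis. Starts between 0.7 and 1.5. Turns both ways with a steady drag (about 2 N at the hook) and stays where it is left; range -3.1 to 3.1.
- dish (a point): Centre of the red drip dish (60 mm across, 14 mm high), 3 mm above the bench, at the carousel's front, 120 mm from the mast axis: straight under the free hook's seat when rotor is 0.
- hung1 (a joint): Rocking of the hung pipette with the blue button (next arm counter-clockwise from the free hook), rad; 0: hanging straight. It changes when the pipette is knocked or leant on: about 1.5 N at the handle gives 0.04. Range -0.1 to 0.1.
- hung2 (a joint): The same for the green-buttoned pipette, the second arm counter-clockwise from the free hook.
- hung3 (a joint): The same for the yellow-buttoned pipette, the third arm counter-clockwise from the free hook.
- hung4 (a joint): The same for the red-buttoned pipette, the fourth arm counter-clockwise from the free hook (its clockwise neighbour).
- bench_hook: Single bench stand, fixed: white foot 105 x 80 x 12 mm, aluminium post (10 x 22 mm, 40 mm behind the seat, 135 mm high) and one forked hook of the same shape as the carousel's, open to its own -x. Origin: on the bench under the seat centre.
- bench_seat (a point): Seat centre of the bench hook, on the top face of its prongs, 135 mm up. Shape of every hook: two level prongs 8 mm thick, 18 mm gap, 32 mm over their outsides; the gap ends 9.5 mm inward of the seat centre, where the arm begins; from 14 mm outward the prong tips flare (38 mm over all) and are upturned 8 mm above the seat; they end 27 mm outward.
- pipette: Loose pipette to be hung, 212 mm long, about 0.1 kg, upright in the bench hook with its shoulder on the seat. Origin: nozzle tip; +z up along it. Shaft 5 mm across at the tip, 14 mm across from 52 to 110 mm up. Orange button on top, 18 mm across, from 202 to 212 mm. Its pose is not given while held.
- shoulder (a point): Centre of the underside of the pipette's round grey shoulder (30 mm across, 6 mm thick), on its axis, 110 mm above the nozzle tip: the face that sits on a hook.
- grip (a point): Best grip point, on the pipette's axis, 170 mm above the nozzle tip, in the white handle (116 to 195 mm up; 28 mm along the pipette's x, 24 mm along y; flat sides face +-y, grip across y). The button ends 42 mm above this point. A finger rest sticks out to +x, 31 mm from the axis, 18 mm wide, 187 to 193 mm above the tip.
- bottle_black: Black dropper bottle, 34 mm across, 100 mm tall, standing loose. Origin: centre of its underside. A bystander.
- bottle_pink: Small clear dropper bottle with a red label and black cap, 30 mm across, 85 mm tall, standing loose. Origin: centre of its underside. A bystander.
- jar: Amber jar with a white cap, 52 mm across, 55 mm tall, standing loose in front of the carousel. Origin: centre of its underside. A bystander.
- beaker: Clear beaker, 68 mm across, 85 mm tall, standing loose. Origin: centre of its underside. A bystander.
- tip_box: Blue pipette-tip box with a clear lid, 82 x 120 x 57 mm, standing loose. Origin: centre of its underside. A bystander.
Not all that is in view belongs to the job. There is more than one size of the pipette; the one meant has the size given above.

How it is judged:
On the way, in this order (a step that is already met when the one before it is completed fails the run):
1. the free hook is turned to the front, over the drip dish (value of joint rotor between -0.1 and 0.1 rad), for 0.3 s.
2. the pipette sits on the front hook, upright, while the fingers still hold it (all of step 1 and horizontal distance between shoulder and dish below 0.016 m and height (world z) of shoulder above 0.14 m and angle between pipette's own z axis and vertical below 0.1 rad and contact force between pipette and carousel above 0.3 N and contact force between the fingers and pipette above 1 N), for 0.2 s.
At the end, for the whole second after the job is handed in: The free hook is within 0.10 rad of straight over the drip dish and the pipette hangs in it at rest: shoulder within 16 mm (level) of the dish centre and over 140 mm up, borne by the carousel, upright within 0.10 rad, let go (all of step 1 and horizontal distance between shoulder and dish below 0.016 m and height (world z) of shoulder above 0.14 m and angle between pipette's own z axis and vertical below 0.1 rad and contact force between pipette and carousel above 0.3 N and linear speed of pipette below 0.02 m/s); the robot touches nothing.
It fails at once if the pipette is forced against the carousel (contact force between pipette and carousel above 15 N).
It fails at once if the robot pushes or squeezes the carousel too hard (contact force between any of the fingers, the arm and carousel above 15 N).
It fails at once if the pipette is dropped instead of lowered (contact force between the fingers and pipette below 0.1 N and linear speed of pipette above 0.25 m/s).
It fails at once if a hung pipette is knocked (value of joint any of hung1, hung2, hung3, hung4 above 0.04 rad or value of joint any of hung1, hung2, hung3, hung4 below -0.04 rad).
It fails at once if a bystander is moved more than 20 mm (distance of any of bottle_black, bottle_pink, jar, beaker, tip_box from where it was at the start of the episode above 0.02 m).
It also fails if it takes over 69 s, if anything falls off the work surface, if the arm or the gripper's body presses on something with over 40 N, if the wrist force passes 120 N, or if a joint passes its speed limit or range.

### The arm

A 6-joint arm with a two-finger parallel gripper is mounted at the origin on the work surface. World frame = base frame: x ahead of the robot, y to its left, z up, the work surface at z = 0. Lengths are in m, angles in rad, forces in N, time in s.
With the tool pointing down it reaches from about 0.3 to 0.775 m from the base axis. Payload 14.6 kg.
Tool frame: the origin (TCP) lies on the centre line of the jaws, within the pads' length; the fingertips stand 19 mm ahead of it and the grasp point (between the pads) is the TCP; y points along the fingers, x is the direction in which the jaws open and shut, and the axes are right-handed (so a half turn about y gives the same grasp; the last joint's range is limited). The gripper opens to 94 mm and grips with 3 to 60 N. Pads are 16 mm wide; open, the fingers measure 119 mm over their backs; the gripper's body (75 mm by 177 mm) begins 78 mm behind the grasp point.
Start: joints at [1.158, 0.3, 1.521, -0, 1.321, -0.067], TCP at [0.186, 0.517, 0.224] pointing down, gripper open.
Joint ranges: [-3.03, 3.03], [-0.79, 2.21], [0.23, 2.52], [-1.04, 4.18], [0, 3.07], [-2.55, 2.55]. Speed limits (rad/s): [2.22, 2.22, 2.57, 3.14, 3.14, 3.14].

### API

Orientations are given as [roll, pitch, yaw] about the fixed x, y, z axes, in that order (R = Rz(yaw) Ry(pitch) Rx(roll)).
In Python, from station import ctrl, optics gives the robot as it stands.
- The arm moves only by the tool jog_arm, never from a script. Its argument "targets" is a list of rows, each a list of 3 entries, a list of its own where there are three numbers: the finger opening in cm, from 0 to 9.4, then the shift along the tool's x, y, z in cm, then the turn about the tool's y in rad. A call has 1 to 10 rows; each row is the pose to reach, as a shift and turn from the pose commanded when the call began, along the tool's axes at that moment; what a row does not reach only later rows make up. A row lasts 1/10 s, in which the tool goes at most 50 mm and 8.59 degrees, less where a joint would pass 70% of its speed; a pose out of reach is approached as far as the arm can. A call with a gripper value outside its range is refused whole. The fingers move at their own pace and stop on an object; "grip_force" is the grip in N (left out, the last holds). Time passes only in rows, so rows that repeat a pose let the fingers close. It gives the time, the measured TCP pose, the force and the opening at its end, in the units of the state.
- ctrl.get_obs(): the state, without advancing time (a new reading comes with each control period).
- optics.camera(name): name is "side" or "top"; returns a dict with "img" (480x640x3 uint8, red, green, blue), "range_z" (480x640 float32, m along the optical axis (not along the pixel's ray), 0 where there is no reading), "camera_matrix" (3x3 intrinsics, pixels), "world_to_cam" (4x4, takes a point from world to camera coordinates). Camera axes: x right, y up, looking along -z (the intrinsics and any distortion apply to the point x, -y, -z); pixel columns grow to the right and rows downward; lengths in m; the calibration is good to about 2 mm. A picture is of the moment at which its call begins.
- ctrl.hand_in(): hands the job in, once; it reports no verdict.
The state is a dict: "time_s": time; "qpos": joint angles; "joint_vel": joint speeds; "tau": joint torques, N m; "ee_pos": TCP position; "eef_rot": TCP orientation; "force": force on the tool from outside, world axes, zero at the start; "moment": the same for the moment, N m; "grip_width": finger opening in m.
Only numpy, scipy, OpenCV 4.12 (cv2) and the standard library are available. Lean on these libraries where they do the work, as an engineer would, in place of code of your own. Each camera call takes 0.05 s, during which the arm holds its last target. There are 200 camera calls.

## Working session

There is one attempt and no reset: what is moved stays moved. The work goes in short steps, Python scripts to look and compute and a tool call to move; the robot and the scene stay as the last step left them, time stands still between calls to the robot, and variables do not carry over. Pictures are saved under pics/ and viewed, about 8 in all and at most 12, crops included, and the job is handed in when it is done.

Besides the shell and the picture viewer there is one more tool, called after "Request:" as name(argument=value, ...) on one line, values as JSON. jog_arm: Moves the arm, as the interface text tells. Its arguments: {"type":"object","properties":{"targets":{"type":"array","items":{"type":"array"}},"grip_force":{"type":"number"}},"required":["targets"]}

```bash
ls; mkdir -p pics; cat > h.py <<'E'
import numpy as np, cv2
from station import ctrl, optics
def snap(n):
    c=optics.camera(n); np.savez(f'{n}.npz',**c); return c
def cloud(c):
    K=c["camera_matrix"]; z=c["range_z"]; v,u=np.mgrid[0:480,0:640]
    p=np.stack([(u-K[0,2])/K[0,0]*z,-(v-K[1,2])/K[1,1]*z,-z,np.ones_like(z)],-1)
    return (p@np.linalg.inv(c["world_to_cam"]).T)[...,:3]
def save(c,f): cv2.imwrite('pics/'+f,cv2.cvtColor(c["img"],cv2.COLOR_RGB2BGR))
E
python3 - <<'E'
from h import *
print(ctrl.get_obs())
for n in("top","side"):
    c=snap(n); save(c,n+'0.png'); print(n,c["camera_matrix"],c["world_to_cam"])
    print([k for k in c])
E
```

```text
pics
{'time_s': 0.0, 'qpos': array([ 1.15837990e+00,  3.00491154e-01,  1.52158804e+00,  6.06734723e-06,
        1.32069217e+00, -6.66217818e-02]), 'joint_vel': array([-0.00033362, -0.00171263, -0.00047082, -0.00185051,  0.00120604,
       -0.00110722]), 'tau': array([ 1.93342086e-03, -5.31806266e+01, -3.52736843e+01,  7.09448196e-02,
        2.43466313e-02, -1.05026754e-04]), 'ee_pos': array([0.18633489, 0.51721689, 0.22387237]), 'eef_rot': array([-1.57071199e+00,  1.17570671e-03,  1.22500022e+00]), 'force': array([-0.34971199,  0.08065312,  0.83312985]), 'moment': array([-0.02513813,  0.03686586,  0.04541676]), 'grip_width': 0.09410587759182724}
top [[450.40807085   0.         319.09637729]
 [  0.         450.40807085 231.12798936]
 [  0.           0.           1.        ]] [[ 0.00832163 -0.9999623  -0.00247911  0.0522543 ]
 [ 0.99503769  0.00803478  0.09917382 -0.60756535]
 [-0.09915016 -0.0032921   0.99506704 -1.36986861]
 [ 0.          0.          0.          1.        ]]
['img', 'range_z', 'camera_matrix', 'world_to_cam']
side [[466.90130832   0.         321.93524247]
 [  0.         466.90130832 233.88928292]
 [  0.           0.           1.        ]] [[-0.92957957 -0.3686115  -0.00271684  0.58515014]
 [ 0.19659579 -0.50199096  0.84223226 -0.2161542 ]
 [-0.31182033  0.78238778  0.53910801 -1.20518033]
 [ 0.          0.          0.          1.        ]]
['img', 'range_z', 'camera_matrix', 'world_to_cam']
```

View pics/top0.png

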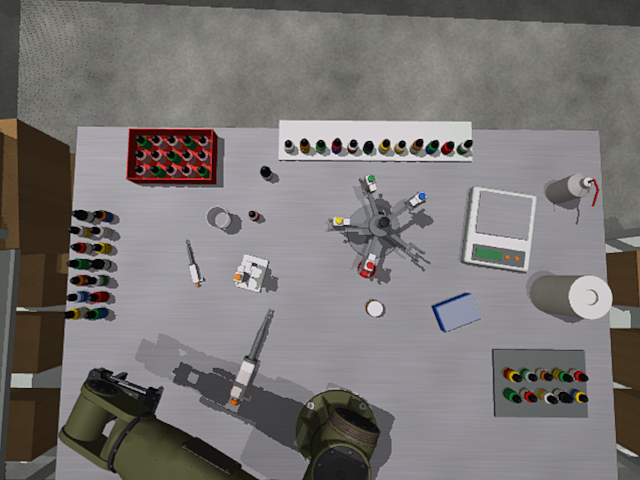

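View pics/side0.png

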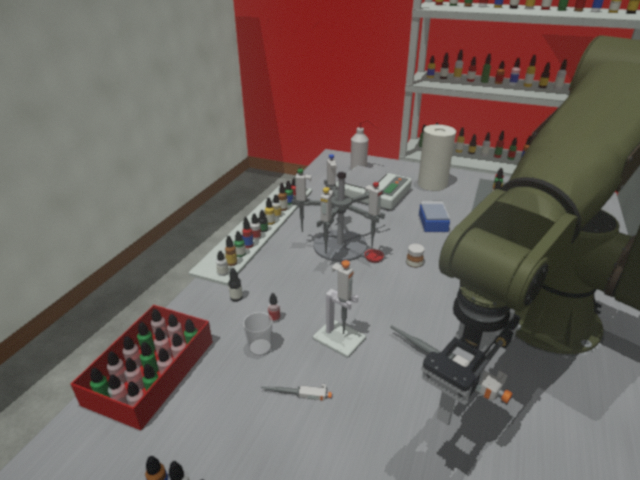

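The top view shows the carousel mast at about (380,225). Its free fork points right and down to about (425,262), with red at (367,265), yellow at (340,222), green at (370,182) and blue at (420,198). The loose pipette hangs in the white bench stand at about (245,272). The side view shows the dish at (374,256), the jar at (415,255) and the bench-hook pipette at (344,290). Next I'll measure these.

```bash
cat > m.py <<'E'
from h import *
T=dict(np.load('top.npz'));S=dict(np.load('side.npz'))
PT,PS=cloud(T),cloud(S)
def hsv(c): return cv2.cvtColor(c["img"],cv2.COLOR_RGB2HSV)
def blob(c,P,box,lo,hi,zmin=-1,zmax=1):
    h=hsv(c); m=cv2.inRange(h,np.array(lo),np.array(hi))>0
    u0,v0,u1,v1=box; b=np.zeros_like(m); b[v0:v1,u0:u1]=1
    m&=b&(c["range_z"]>0)&(P[...,2]>zmin)&(P[...,2]<zmax); q=P[m]
    return len(q), q.min(0).round(4) if len(q) else 0,q.max(0).round(4) if len(q) else 0,np.median(q,0).round(4) if len(q) else 0
E
python3 - <<'E'
from m import *
np.set_printoptions(suppress=True)
print('bench z',np.median(PT[400:440,450:480,2]),np.median(PS[380:420,220:250,2]))
print('cap top',blob(T,PT,(365,205,400,245),(0,0,0),(180,255,70),.245,.27))
print('cap side',blob(S,PS,(325,165,360,200),(0,0,0),(180,255,70),.2,.27))
print('dish side',blob(S,PS,(360,245,388,266),(0,150,80),(12,255,255),-.01,.03))
print('orange side',blob(S,PS,(330,255,360,280),(8,150,120),(22,255,255)))
print('orange top',blob(T,PT,(225,250,275,295),(8,150,120),(22,255,255)))
for n,b,lo,hi in[('red',(350,255,380,280),(0,150,80),(8,255,255)),('yellow',(325,210,355,235),(22,120,100),(35,255,255)),('green',(360,170,380,190),(45,100,50),(80,255,255)),('blue',(410,188,432,205),(100,120,80),(125,255,255))]:
    print(n,blob(T,PT,b,lo,hi,.1))
# arms
m=np.zeros((480,640),bool);m[160:300,310:450]=1
z=PT[...,2]; 
h,e=np.histogram(z[m&(z>.1)],bins=np.arange(.1,.3,.004));print([(round(a,3),int(n)) for a,n in zip(e,h) if n])
E
```

```text
bench z -0.0012260961550543126 0.0007870273088936841
cap top (90, array([ 0.5971, -0.126 ,  0.2452]), array([ 0.6239, -0.1005,  0.258 ]), array([ 0.6101, -0.1129,  0.2542]))
cap side (39, array([ 0.6025, -0.1142,  0.2416]), array([ 0.6204, -0.0962,  0.2576]), array([ 0.6101, -0.1043,  0.2525]))
dish side (71, array([ 0.4703, -0.1154,  0.0011]), array([ 0.5146, -0.0634,  0.0167]), array([ 0.4977, -0.0894,  0.005 ]))
orange side (23, array([0.4597, 0.2666, 0.2333]), array([0.472 , 0.2808, 0.2402]), array([0.4662, 0.2753, 0.237 ]))
orange top (30, array([0.4587, 0.2629, 0.2331]), array([0.4718, 0.2767, 0.24  ]), array([0.4652, 0.2704, 0.2366]))
red (42, array([ 0.4803, -0.0882,  0.1585]), array([ 0.5056, -0.058 ,  0.2644]), array([ 0.4975, -0.0729,  0.2594]))
yellow (32, array([ 0.6055, -0.0003,  0.2408]), array([0.6241, 0.0128, 0.2649]), array([0.6135, 0.006 , 0.2609]))
green (31, array([ 0.7171, -0.084 ,  0.2576]), array([ 0.7339, -0.0705,  0.2653]), array([ 0.7255, -0.0783,  0.2609]))
blue (32, array([ 0.6728, -0.2193,  0.2432]), array([ 0.6898, -0.2036,  0.2645]), array([ 0.6811, -0.2108,  0.2603]))
[(np.float64(0.136), 1), (np.float64(0.14), 6), (np.float64(0.144), 10), (np.float64(0.148), 25), (np.float64(0.152), 121), (np.float64(0.156), 432), (np.float64(0.16), 260), (np.float64(0.164), 183), (np.float64(0.168), 178), (np.float64(0.172), 39), (np.float64(0.176), 9), (np.float64(0.18), 8), (np.float64(0.184), 11), (np.float64(0.188), 10), (np.float64(0.192), 8), (np.float64(0.196), 6), (np.float64(0.2), 13), (np.float64(0.204), 5), (np.float64(0.208), 14), (np.float64(0.212), 5), (np.float64(0.216), 11), (np.float64(0.22), 4), (np.float64(0.224), 2), (np.float64(0.228), 14), (np.float64(0.232), 23), (np.float64(0.236), 62), (np.float64(0.24), 212), (np.float64(0.244), 117), (np.float64(0.248), 26), (np.float64(0.252), 62), (np.float64(0.256), 77), (np.float64(0.26), 74), (np.float64(0.264), 9)]
```

```bash
python3 - <<'E'
from h import *
t=cv2.imread('pics/top0.png');s=cv2.imread('pics/side0.png')
a=cv2.resize(t[160:300,315:455],(400,400),interpolation=cv2.INTER_CUBIC);b=cv2.resize(t[245:300,220:280],(400,367));
c=cv2.resize(s[160:280,280:400],(400,400),interpolation=cv2.INTER_CUBIC);d=np.zeros((400,400,3),np.uint8);d[:367]=b
cv2.imwrite('pics/c0.png',np.hstack([a,c])); cv2.imwrite('pics/c1.png',b)
E
```

```text
(no output)
```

View pics/c0.png

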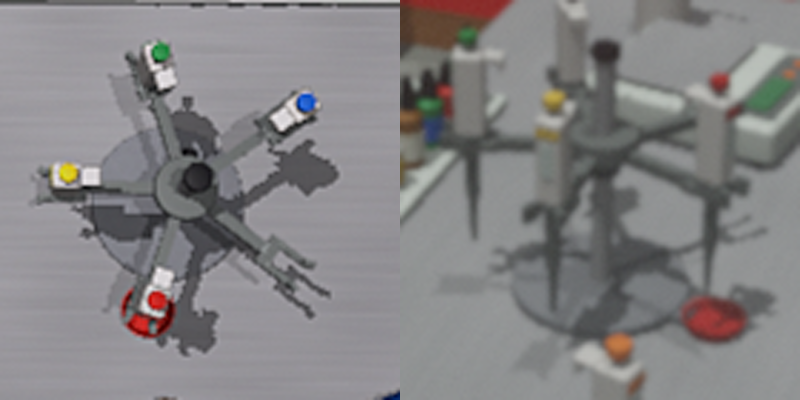

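The crop confirms the arm layout: red is nearly over the dish, and the free fork is about 64° counter-clockwise from the front. The hung tops read about 0.261, so the seat is at about 0.160. Next I need precise geometry and the bench pipette's heading.

```bash
python3 - <<'E'
from m import *
from scipy.optimize import least_squares
np.set_printoptions(suppress=True,precision=4)
def ray(c,uv,z):
    K=c["camera_matrix"];W=c["world_to_cam"];R=W[:3,:3];o=-R.T@W[:3,3]
    d=R.T@np.array([(uv[0]-K[0,2])/K[0,0],-(uv[1]-K[1,2])/K[1,1],-1]); return o+d*(z-o[2])/d[2]
def circ(p,r=None):
    f=(lambda a:np.hypot(*(p-a[:2]).T)-(r or a[2])); s=least_squares(f,[*p.mean(0),.1],loss='soft_l1',f_scale=.003);return s.x,np.abs(s.fun).mean()
B=np.array([[.4975,-.0729],[.6135,.006],[.7255,-.0783],[.6811,-.2108]])
print('buttons circle',circ(B),circ(B,.12))
c0=circ(B,.12)[0][:2]
print('button angs',np.degrees(np.arctan2(*(B-c0).T[::-1]))%360)
# foot circle edges / dish
def redmask(c,P,box):
    h=hsv(c);m=(cv2.inRange(h,(0,140,60),(10,255,255))|cv2.inRange(h,(170,140,60),(180,255,255)))>0
    b=np.zeros_like(m);b[box[1]:box[3],box[0]:box[2]]=1
    return m&b&(P[...,2]<.03)&(P[...,2]>-.02)
for c,P,box,n in((T,PT,(340,245,395,300),'top'),(S,PS,(350,240,395,270),'side')):
    m=redmask(c,P,box).astype(np.uint8); cn=max(cv2.findContours(m,0,1)[0],key=len); hull=cv2.convexHull(cn)[:,0]
    w=np.array([ray(c,p,.012)[:2] for p in hull]); print('dish',n,m.sum(),circ(w,.03),P[m>0].mean(0))
# free fork points in top
z=PT[...,2];m=np.zeros_like(z,bool);m[225:300,375:450]=1
q=PT[m&(z>.135)&(z<.185)]; r=q[:,:2]-c0; rr=np.hypot(*r.T); a=np.degrees(np.arctan2(r[:,1],r[:,0]))%360
s=(rr>.05)&(rr<.155)&(a>215)&(a<250); print('fork ang',a[s&(rr<.1)].mean(),a[s&(rr>.1)].mean(),s.sum(),'z arm',np.median(q[s&(rr<.1),2]),'z prong',np.median(q[s&(rr>.112)&(rr<.132),2]), 'rmax',rr[s].max())
# bench pipette
m=np.zeros_like(z,bool);m[245:300,220:280]=1;h=hsv(T)
q=PT[m&(z>.2)]; print('bench pip all z>.2 mean',q.mean(0))
for lo,hi in((.213,.229),(.205,.213),(.125,.143),(.005,.02)):
    k=PT[m&(z>lo)&(z<hi)][:,:2].astype(np.float32); print(lo,len(k),k.mean(0),cv2.minAreaRect(k*1000))
for n,b in(('bottleblack',(255,160,275,185)),('pink',(245,208,265,225)),('jar',(360,295,390,322)),('tipbox',(428,290,482,335)),('beaker',(203,203,235,235))):
    m=np.zeros_like(z,bool);m[b[1]:b[3],b[0]:b[2]]=1;q=PT[m&(z>.03)];print(n,q.mean(0),q.max(0))
E
python3 - <<'E'
import cv2
t=cv2.imread('pics/top0.png');s=cv2.imread('pics/side0.png')
cv2.imwrite('pics/c2.png',cv2.hconcat([cv2.resize(t[240:300,215:275],(400,400)),cv2.resize(s[250:350,300:400],(400,400))]))
E
```

```text
buttons circle (array([ 0.6105, -0.1138,  0.1201]), np.float64(0.00018779072400976898)) (array([ 0.6106, -0.1138,  0.1   ]), np.float64(0.0001879043993296206))
button angs [160.1305  88.6033  17.1511 306.0081]
dish top 78 (array([ 0.4974, -0.0927,  0.1   ]), np.float64(0.003289797945951449)) [ 0.4812 -0.0916  0.0052]
dish side 91 (array([ 0.4904, -0.0926,  0.1   ]), np.float64(0.0043449142363804665)) [ 0.4953 -0.0895  0.0067]
fork ang 232.85214804904152 233.06622313353154 222 z arm 0.15833042706642964 z prong 0.15777444104584615 rmax 0.14662808350025014
bench pip all z>.2 mean [0.4705 0.2506 0.3108]
0.213 94 [0.4734 0.2662] ((472.7202453613281, 267.8747863769531), (23.156238555908203, 45.0036506652832), 76.91253662109375)
0.205 14 [0.4719 0.2641] ((471.9784240722656, 266.8779296875), (21.35266876220703, 45.60697937011719), 75.09770965576172)
0.125 119 [0.4811 0.2604] ((472.703369140625, 265.4261779785156), (31.9261531829834, 71.60327911376953), 69.42554473876953)
0.005 626 [0.4777 0.2572] ((479.22509765625, 273.2361755371094), (169.26600646972656, 182.62486267089844), 0.904545247554779)
bottleblack [0.7725 0.216  0.1147] [0.8025 0.2416 1.4235]
pink [0.6516 0.2585 0.0604] [0.6701 0.2765 0.0879]
jar [ 0.3737 -0.11    0.0664] [0.4683 0.0526 1.4235]
tipbox [ 0.364  -0.356   0.0647] [0.4683 0.0526 1.4235]
beaker [0.6414 0.3621 0.0956] [0.6757 0.3973 1.4235]
```

View pics/c2.png

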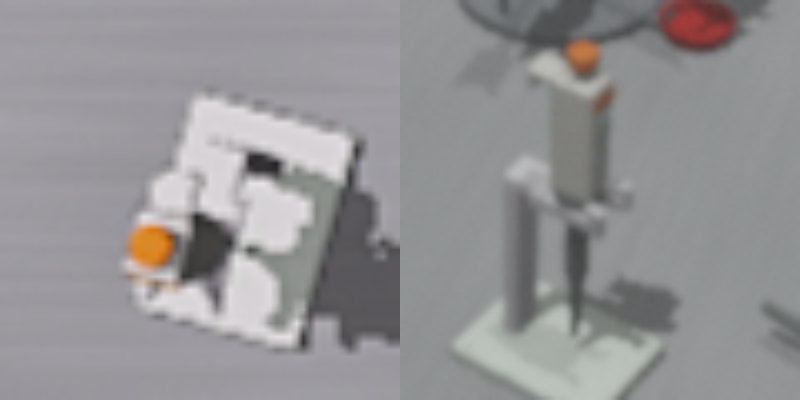

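The measurements agree with each other:

| Item | Position | Heading |
|---|---|---|
| Mast | (0.6106, -0.1138) | – |
| Free arm | – | 233° |
| Dish | – | about 169.7° |
| Turn needed | – | -63° (q about 1.10, inside the stated range) |
| Bench pipette axis | (0.465, 0.2705) | finger rest about -14° |
| Seat | height about 0.160 | – |

The crop shows the finger rest pointing the same way as the post. I'll raise the tool and carry it to above the free fork, with the jaws straddling tangentially.

Request:
jog_arm(targets=[[9.4,[0,-11,0],0.15],[9.4,[0,-11,0],0.3],[9.4,[0,-11,0],0.45],[6,[-56,-11,-57.9],1.87],[5,[-56,-11,-57.9],1.87],[5,[-56,-11,-57.9],1.87],[5,[-56,-11,-57.9],1.87],[5,[-56,-11,-57.9],1.87],[5,[-56,-11,-57.9],1.87],[5,[-56,-11,-57.9],1.87]])

```text
time_s: 1.1
ee_pos: [0.3409, 0.2013, 0.3344]
eef_rot: [-1.571, -0.0, -0.281]
force: [0.6, 0.4, -0.7]
grip_width: 0.05
```

Request:
jog_arm(targets=[[5,[0,0,0],0],[5,[0,0,0],0]])

```text
time_s: 1.3
ee_pos: [0.3409, 0.2026, 0.3344]
eef_rot: [-1.571, 0.0, -0.277]
force: [0.2, -0.0, -1.0]
grip_width: 0.0502
```

Request:
jog_arm(targets=[[5,[30.4,0,-33.8],0.15],[5,[30.4,0,-33.8],0.3],[5,[30.4,0,-33.8],0.369],[5,[30.4,0,-33.8],0.369],[5,[30.4,0,-33.8],0.369],[5,[30.4,0,-33.8],0.369],[5,[30.4,0,-33.8],0.369],[5,[30.4,0,-33.8],0.369],[5,[30.4,0,-33.8],0.369],[5,[30.4,0,-33.8],0.369]])

```text
time_s: 2.3
ee_pos: [0.5432, -0.2066, 0.332]
eef_rot: [-1.572, 0.003, -0.643]
force: [0.8, 1.6, -1.0]
grip_width: 0.0498
```

Request:
jog_arm(targets=[[5,[0,0,0],0],[5,[0,0,0],0]])

```text
time_s: 2.5
ee_pos: [0.5417, -0.2026, 0.3345]
eef_rot: [-1.571, 0.0, -0.641]
force: [-0.5, -0.9, 0.3]
grip_width: 0.0501
```

Request:
jog_arm(targets=[[5,[0.14,4,-0.36],0],[5,[0.14,7,-0.36],0],[5,[0.14,10,-0.36],0],[5,[0.14,12,-0.36],0],[5,[0.14,13.5,-0.36],0],[5,[0.14,13.7,-0.36],0],[5,[0.14,13.7,-0.36],0]])

```text
time_s: 3.2
ee_pos: [0.5406, -0.2071, 0.1983]
eef_rot: [-1.571, -0.001, -0.642]
force: [-0.1, -0.4, 0.4]
grip_width: 0.0501
```

```bash
python3 - <<'E'
from h import *
a=snap('top')['img'][160:300,315:455];b=snap('side')['img'][150:280,280:410]
f=lambda i:cv2.resize(i,(400,400),interpolation=cv2.INTER_CUBIC)[...,::-1]
cv2.imwrite('pics/c3.png',np.hstack([f(a),f(b)]))
o=ctrl.get_obs();print(o['ee_pos'],o['eef_rot'],o['force'])
E
```

```text
[ 0.54082166 -0.20778659  0.19885471] [-1.57031903 -0.00191906 -0.64299849] [ 0.62318604 -0.56075943 -0.04903201]
```

View pics/c3.png

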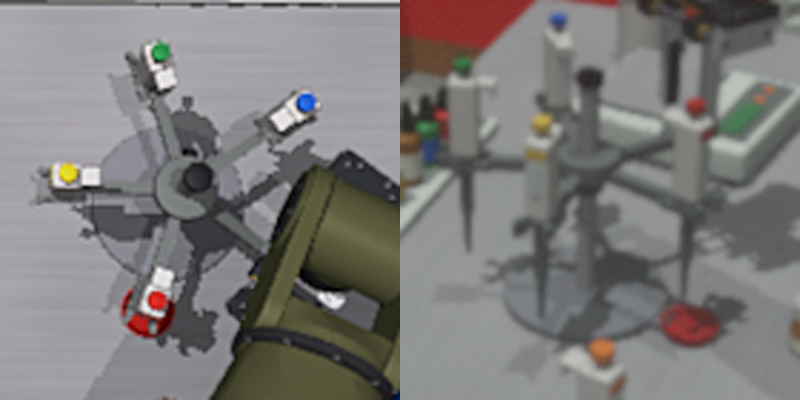

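The gripper is centred over the free arm's line. Its body clears red and blue by about 70 mm. I'll descend to straddle the fork.

Request:
jog_arm(targets=[[5,[0,0.6,0],0],[5,[0,1.2,0],0],[5,[0,1.8,0],0],[5,[0,2.3,0],0],[5,[0,2.7,0],0],[5,[0,3.0,0],0],[5,[0,3.0,0],0]])

```text
time_s: 4.0
ee_pos: [0.5403, -0.2083, 0.167]
eef_rot: [-1.571, 0.001, -0.644]
force: [0.5, 0.2, -0.2]
grip_width: 0.0499
```

Request:
jog_arm(targets=[[4.4,[0,0,0],0],[3.9,[0,0,0],0],[3.7,[0,0,0],0],[3.7,[0,0,0],0],[3.7,[0,0,0],0],[3.7,[0,0,0],0]], grip_force=4)

```text
time_s: 4.6
ee_pos: [0.5404, -0.2083, 0.1675]
eef_rot: [-1.571, -0.0, -0.644]
force: [-0.7, -1.0, 0.3]
grip_width: 0.0368
```

```bash
python3 - <<'E'
import numpy as np
r=11.8
for st in (np.array([.01,.02,.03,.04,.055,.07,.085,.1,.12,.14]),np.arange(1,11)*.025):
    print([[3.7,[round(-r*np.sin(t),2),0,round(r*(1-np.cos(t)),2)],round(t,3)] for t in st])
E
```

```text
[[3.7, [np.float64(-0.12), 0, np.float64(0.0)], np.float64(0.01)], [3.7, [np.float64(-0.24), 0, np.float64(0.0)], np.float64(0.02)], [3.7, [np.float64(-0.35), 0, np.float64(0.01)], np.float64(0.03)], [3.7, [np.float64(-0.47), 0, np.float64(0.01)], np.float64(0.04)], [3.7, [np.float64(-0.65), 0, np.float64(0.02)], np.float64(0.055)], [3.7, [np.float64(-0.83), 0, np.float64(0.03)], np.float64(0.07)], [3.7, [np.float64(-1.0), 0, np.float64(0.04)], np.float64(0.085)], [3.7, [np.float64(-1.18), 0, np.float64(0.06)], np.float64(0.1)], [3.7, [np.float64(-1.41), 0, np.float64(0.08)], np.float64(0.12)], [3.7, [np.float64(-1.65), 0, np.float64(0.12)], np.float64(0.14)]]
[[3.7, [np.float64(-0.29), 0, np.float64(0.0)], np.float64(0.025)], [3.7, [np.float64(-0.59), 0, np.float64(0.01)], np.float64(0.05)], [3.7, [np.float64(-0.88), 0, np.float64(0.03)], np.float64(0.075)], [3.7, [np.float64(-1.18), 0, np.float64(0.06)], np.float64(0.1)], [3.7, [np.float64(-1.47), 0, np.float64(0.09)], np.float64(0.125)], [3.7, [np.float64(-1.76), 0, np.float64(0.13)], np.float64(0.15)], [3.7, [np.float64(-2.05), 0, np.float64(0.18)], np.float64(0.175)], [3.7, [np.float64(-2.34), 0, np.float64(0.24)], np.float64(0.2)], [3.7, [np.float64(-2.63), 0, np.float64(0.3)], np.float64(0.225)], [3.7, [np.float64(-2.92), 0, np.float64(0.37)], np.float64(0.25)]]
```

Request:
jog_arm(targets=[[3.7,[-0.12,0,0],0.01],[3.7,[-0.24,0,0],0.02],[3.7,[-0.35,0,0.01],0.03],[3.7,[-0.47,0,0.01],0.04],[3.7,[-0.65,0,0.02],0.055],[3.7,[-0.83,0,0.03],0.07],[3.7,[-1.0,0,0.04],0.085],[3.7,[-1.18,0,0.06],0.1],[3.7,[-1.41,0,0.08],0.12],[3.7,[-1.65,0,0.12],0.14]])

```text
time_s: 5.6
ee_pos: [0.5278, -0.1973, 0.1675]
eef_rot: [-1.571, -0.0, -0.786]
force: [1.7, -0.3, -0.4]
grip_width: 0.0369
```

Request:
jog_arm(targets=[[3.7,[-0.29,0,0],0.025],[3.7,[-0.59,0,0.01],0.05],[3.7,[-0.88,0,0.03],0.075],[3.7,[-1.18,0,0.06],0.1],[3.7,[-1.47,0,0.09],0.125],[3.7,[-1.76,0,0.13],0.15],[3.7,[-2.05,0,0.18],0.175],[3.7,[-2.34,0,0.24],0.2],[3.7,[-2.63,0,0.3],0.225],[3.7,[-2.92,0,0.37],0.25]])

```text
time_s: 6.6
ee_pos: [0.5097, -0.174, 0.1675]
eef_rot: [-1.571, -0.0, -1.036]
force: [2.4, -1.0, 0.2]
grip_width: 0.037
```

Request:
jog_arm(targets=[[3.7,[-0.29,0,0],0.025],[3.7,[-0.59,0,0.01],0.05],[3.7,[-0.88,0,0.03],0.075],[3.7,[-1.18,0,0.06],0.1],[3.7,[-1.47,0,0.09],0.125],[3.7,[-1.76,0,0.13],0.15],[3.7,[-2.05,0,0.18],0.175],[3.7,[-2.34,0,0.24],0.2],[3.7,[-2.63,0,0.3],0.225],[3.7,[-2.92,0,0.37],0.25]])

```text
time_s: 7.6
ee_pos: [0.498, -0.147, 0.1675]
eef_rot: [-1.571, -0.0, -1.286]
force: [0.9, -1.9, -0.2]
grip_width: 0.0369
```

Request:
jog_arm(targets=[[3.7,[-0.29,0,0],0.025],[3.7,[-0.59,0,0.01],0.05],[3.7,[-0.88,0,0.03],0.075],[3.7,[-1.18,0,0.06],0.1],[3.7,[-1.47,0,0.09],0.125],[3.7,[-1.76,0,0.13],0.15],[3.7,[-2.05,0,0.18],0.175],[3.7,[-2.34,0,0.24],0.2],[3.7,[-2.63,0,0.3],0.225],[3.7,[-2.92,0,0.37],0.25]])

```text
time_s: 8.6
ee_pos: [0.4933, -0.118, 0.1675]
eef_rot: [-1.571, -0.0, -1.536]
force: [0.7, -2.0, -0.2]
grip_width: 0.037
```

Request:
jog_arm(targets=[[3.7,[-0.29,0,0],0.025],[3.7,[-0.59,0,0.01],0.05],[3.7,[-0.88,0,0.03],0.075],[3.7,[-1.18,0,0.06],0.1],[3.7,[-1.47,0,0.09],0.125],[3.7,[-1.76,0,0.13],0.15],[3.7,[-2.05,0,0.18],0.175],[3.7,[-2.34,0,0.24],0.2],[3.7,[-2.63,0,0.3],0.225],[3.7,[-2.75,0,0.33],0.235]])

```text
time_s: 9.6
ee_pos: [0.4955, -0.0903, 0.1674]
eef_rot: [-1.571, -0.0, -1.77]
force: [-0.2, -2.3, -0.4]
grip_width: 0.0369
```

Request:
jog_arm(targets=[[3.7,[0,0,0],0],[4,[0.1,0,0],0],[4.4,[0.2,0,0],0],[4.8,[0.2,0,0],0],[5,[0.2,0,0],0],[5,[0.2,0,0],0]])

```text
time_s: 10.2
ee_pos: [0.4953, -0.0926, 0.1674]
eef_rot: [-1.571, 0.0, -1.769]
force: [-0.1, 0.2, 0.6]
grip_width: 0.0502
```

Request:
jog_arm(targets=[[5,[0,-1,0],0],[5,[0,-3,0],0],[5,[0,-6,0],0],[5,[0,-10,0],0],[5,[0,-14,0],0],[5,[0,-18,0],0],[7,[0,-18,-5],0],[8,[0,-18,-10],0],[8,[0,-18,-12],0],[8,[0,-18,-12],0]])

```text
time_s: 11.2
ee_pos: [0.376, -0.0685, 0.349]
eef_rot: [-1.568, -0.0, -1.769]
force: [0.0, 0.7, 0.1]
grip_width: 0.0777
```

Request:
jog_arm(targets=[[6,[-35,0,2],0.055],[6,[-35,0,2],0.055],[6,[-35,0,2],0.055],[6,[-35,0,2],0.055],[6,[-35,0,2],0.055],[6,[-35,0,2],0.055],[6,[-35,0,2],0.055],[6,[-35,3,2],0.055],[6,[-35,4.9,2],0.055],[6,[-35,4.9,2],0.055]])

```text
time_s: 12.2
ee_pos: [0.4659, 0.2706, 0.2959]
eef_rot: [-1.574, -0.003, -1.823]
force: [-0.8, -0.7, -0.0]
grip_width: 0.0598
```

```bash
python3 - <<'E'
from h import *
t=snap('top');s=snap('side')
a=t['img'][160:300,315:455];b=s['img'][130:330,260:460]
f=lambda i:cv2.resize(i,(400,400),interpolation=cv2.INTER_CUBIC)[...,::-1]
cv2.imwrite('pics/c4.png',np.hstack([f(a),f(b)]))
o=ctrl.get_obs();print(o['ee_pos'],o['eef_rot'],o['force'],o['qpos'])
from m import *
np.set_printoptions(suppress=True,precision=4)
c0=np.array([.6106,-.1138]);m=np.zeros((480,640),bool);m[170:310,315:455]=1;z=PT[...,2]
r=PT[...,:2]-c0;rr=np.hypot(r[...,0],r[...,1]);an=np.degrees(np.arctan2(r[...,1],r[...,0]))%360
k=m&(z>.145)&(z<.17)&(an>150)&(an<190)
print('arm ang',an[k&(rr>.04)&(rr<.1)].mean(),np.median(an[k&(rr>.04)&(rr<.1)]),'fork',an[k&(rr>.1)&(rr<.15)].mean(),k.sum(), 'z',np.median(z[k&(rr>.05)&(rr<.13)]))
kk=k&(rr>.112)&(rr<.15); tp=rr*np.sin(np.radians(an-169.5)); print('prong span',tp[kk].min(),tp[kk].max())
for n,lo,hi in[('red',(0,150,80),(8,255,255)),('yellow',(22,120,100),(35,255,255)),('green',(45,100,50),(80,255,255)),('blue',(100,120,80),(125,255,255))]:
    q=PT[(cv2.inRange(hsv(T),np.array(lo),np.array(hi))>0)&m&(z>.25)&(z<.28)];p=np.median(q,0)[:2]-c0 if len(q) else [0,0];print(n,len(q),np.degrees(np.arctan2(p[1],p[0]))%360,np.hypot(*p))
h=hsv(T);d=(cv2.inRange(h,(0,140,60),(10,255,255))>0)&m&(z<.03)&(z>-.02);q=PT[d];print('dish',d.sum(),q.mean(0),q.min(0),q.max(0))
E
```

```text
[0.46659478 0.27043435 0.29926104] [-1.57051642e+00  2.75587566e-04 -1.82415743e+00] [-0.32834107 -0.7150201  -0.20602781] [4.57347902e-01 2.29257408e-01 1.43708425e+00 2.63884940e-05
 1.47485908e+00 2.28150285e+00]
arm ang 169.83268723361942 170.0422971123768 fork 169.99149794298467 264 z 0.15915598141366438
prong span -0.016366270446296953 0.01742422475626933
red 27 97.37582652536592 0.11985874560510797
yellow 31 26.121280670437944 0.12134207726515667
green 30 314.39841573630747 0.11915012811627897
blue 33 242.17196261754907 0.11855870478971378
dish 187 [ 0.4918 -0.0894  0.004 ] [ 0.4664 -0.1184 -0.0045] [ 0.5228 -0.0647  0.0177]
```

View pics/c4.png

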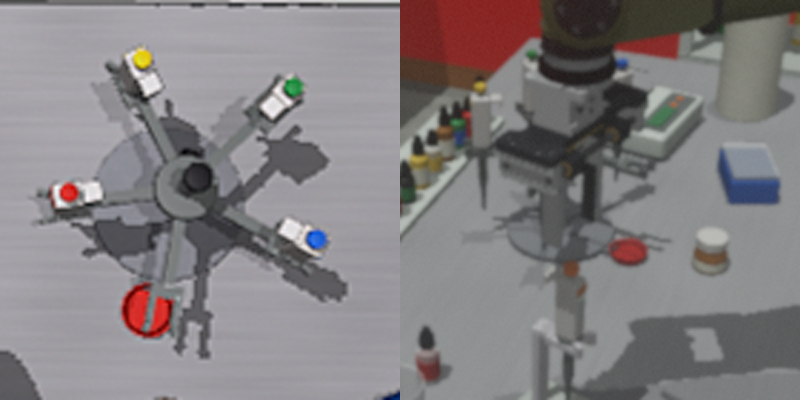

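The free hook is at 169.9° against the dish's 168.4–169.1°, so within about 0.03 rad. The picture shows the fork over the red dish (crop 147,310) and all four hung pipettes upright. The gripper is over the orange pipette, so I'll descend and grip.

Request:
jog_arm(targets=[[6,[0,3,-0.15],0],[6,[0,6,-0.15],0],[6,[0,8,-0.15],0],[6,[0,9.5,-0.15],0],[6,[0,10.3,-0.15],0],[6,[0,10.4,-0.15],0],[4,[0,10.4,-0.15],0],[3,[0,10.4,-0.15],0],[2.6,[0,10.4,-0.15],0]], grip_force=10)

```text
time_s: 13.2
ee_pos: [0.465, 0.2708, 0.1952]
eef_rot: [-1.57, 0.001, -1.824]
force: [-0.0, -0.3, 0.1]
grip_width: 0.0396
```

Request:
jog_arm(targets=[[2.2,[0,0,0],0],[2,[0,0,0],0],[2,[0,0,0],0],[2,[0,0,0],0],[2,[0,0,0],0]])

```text
time_s: 13.7
ee_pos: [0.4648, 0.2707, 0.1947]
eef_rot: [-1.571, 0.0, -1.824]
force: [-1.0, 0.0, 3.2]
grip_width: 0.0242
```

Request:
jog_arm(targets=[[2,[0,-0.3,0],0],[2,[0,-0.8,0],0],[2,[0,-1.4,0],0],[2,[0,-1.6,0],0],[2,[0,-1.6,-1],0],[2,[0,-1.6,-2.5],0],[2,[0,-1.6,-4],0],[2,[0,-1.6,-5.5],0],[2,[0,-4,-6],0],[2,[0,-8,-6],0]])

```text
time_s: 14.7
ee_pos: [0.4043, 0.2858, 0.2735]
eef_rot: [-1.574, -0.003, -1.823]
force: [0.2, 0.1, -0.6]
grip_width: 0.0239
```

Request:
jog_arm(targets=[[2,[2,-1,0.6],0],[2,[5,-2,1.6],-0.01],[2,[9,-2.5,2.8],-0.02],[2,[13.5,-2.5,4.3],-0.03],[2,[18,-2.5,5.7],-0.04],[2,[22.5,-2.5,7.1],-0.05],[2,[27,-2.5,8.5],-0.06],[2,[31,-2.5,9.8],-0.07],[2,[34,-2.5,10.7],-0.077],[2,[35,-2.5,11],-0.077]])

```text
time_s: 15.7
ee_pos: [0.4248, -0.0822, 0.2993]
eef_rot: [-1.571, -0.0, -1.749]
force: [0.0, -0.8, -0.7]
grip_width: 0.0239
```

```bash
python3 - <<'E'
from h import *
t=snap('top');s=snap('side');save(t,'t5.png');save(s,'s5.png')
o=ctrl.get_obs();print(o['ee_pos'],o['eef_rot'],o['force'],o['grip_width'])
from m import *
np.set_printoptions(suppress=True,precision=4)
z=PT[...,2];e=o['ee_pos']
for c,P,n in((T,PT,'top'),(S,PS,'side')):
    h=hsv(c);k=(cv2.inRange(h,(8,150,120),(22,255,255))>0)&(np.hypot(P[...,0]-e[0],P[...,1]-e[1])<.06)&(P[...,2]>.2);q=P[k]
    print(n,k.sum(),np.median(q,0) if k.any() else 0, np.argwhere(k).mean(0))
# pipette shaft/nozzle in side view: points below TCP near axis
for lo in np.arange(.10,.30,.02):
    k=(np.hypot(PS[...,0]-e[0],PS[...,1]-e[1])<.05)&(PS[...,2]>lo)&(PS[...,2]<lo+.02)
    if k.any(): print(round(lo,2),k.sum(),PS[k].mean(0))
E
python3 - <<'E'
import cv2
t=cv2.imread('pics/t5.png');s=cv2.imread('pics/s5.png')
cv2.imwrite('pics/c5.png',cv2.hconcat([cv2.resize(t[160:320,290:450],(400,400)),cv2.resize(s[130:290,300:460],(400,400))]))
E
```

```text
[ 0.42506632 -0.08080131  0.29932338] [-1.57094504e+00  6.80426782e-05 -1.74864721e+00] [-0.37356235 -0.14550874 -0.75666161] 0.02422302751815267
top 0 0 [nan nan]
side 0 0 [nan nan]
0.12 5 [ 0.4283 -0.0788  0.1356]
0.14 16 [ 0.4383 -0.0817  0.1516]
0.16 27 [ 0.4387 -0.0805  0.169 ]
0.18 28 [ 0.4274 -0.0757  0.1901]
0.2 36 [ 0.4274 -0.0762  0.2101]
0.22 25 [ 0.4269 -0.0765  0.229 ]
0.24 75 [ 0.4274 -0.0713  0.2507]
0.26 74 [ 0.4261 -0.0708  0.2701]
0.28 77 [ 0.4238 -0.0669  0.2911]<stdin>:9: RuntimeWarning: Mean of empty slice.
  ret = um.true_divide(
```

View pics/c5.png

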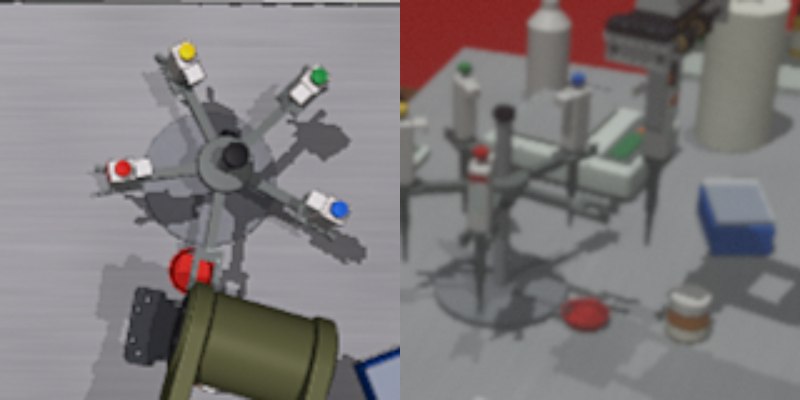

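The picture shows the pipette hanging upright in the jaws above the clear space in front of the fork (crop 195,280), with the dish right under the fork. The contact geometry from the push puts the fork centre at (0.4951, -0.0927) on 169.65°, which agrees with the camera to 0.5 mm. I'll lower to entry height with the shoulder about 8 mm over the upturned tips, then slide in.

Request:
jog_arm(targets=[[2,[-0.07,1.5,0],0],[2,[-0.07,3,0],0],[2,[-0.07,4.5,0],0],[2,[-0.07,5.5,0],0],[2,[-0.07,6.1,0],0],[2,[-0.07,6.3,0],0],[2,[-0.07,6.3,0.6],0],[2,[-0.07,6.3,1.2],0],[2,[-0.07,6.3,1.8],0],[2,[-0.07,6.3,1.8],0]])

```text
time_s: 16.8
ee_pos: [0.444, -0.0833, 0.2365]
eef_rot: [-1.571, 0.0, -1.747]
force: [0.2, 0.1, -0.0]
grip_width: 0.024
```

Request:
jog_arm(targets=[[2,[0,0,0.5],0],[2,[0,0,1.0],0],[2,[0,0,1.5],0],[2,[0,0,2.0],0],[2,[0,0,2.4],0],[2,[0,0,2.7],0],[2,[0,0,2.9],0],[2,[0,0,3.1],0],[2,[0,0,3.2],0],[2,[0,0,3.2],0]])

```text
time_s: 17.8
ee_pos: [0.4748, -0.0888, 0.2365]
eef_rot: [-1.571, 0.0, -1.747]
force: [-0.5, 0.6, -0.2]
grip_width: 0.0239
```

Request:
jog_arm(targets=[[2,[0,0,0.25],0],[2,[0,0,0.5],0],[2,[0,0,0.75],0],[2,[0,0,1.0],0],[2,[0,0,1.2],0],[2,[0,0,1.4],0],[2,[0,0,1.55],0],[2,[0,0,1.65],0],[2,[0,0,1.65],0],[2,[0,0,1.65],0]])

```text
time_s: 18.8
ee_pos: [0.491, -0.0917, 0.2365]
eef_rot: [-1.571, 0.0, -1.747]
force: [0.4, 0.3, -0.1]
grip_width: 0.0239
```

```bash
python3 - <<'E'
from h import *
t=snap('top');s=snap('side')
cv2.imwrite('pics/c6.png',np.hstack([cv2.resize(t['img'][190:310,310:430],(400,400),interpolation=2)[...,::-1],cv2.resize(s['img'][150:270,310:430],(400,400),interpolation=2)[...,::-1]]))
o=ctrl.get_obs();print(o['ee_pos'],o['eef_rot'],o['force'],o['moment'])
E
```

```text
[ 0.4909772  -0.09163785  0.23646911] [-1.57079043e+00  3.91806966e-05 -1.74703524e+00] [ 0.1526856  -0.2837005  -0.56659819] [0.02881237 0.11179388 0.0196719 ]
```

View pics/c6.png

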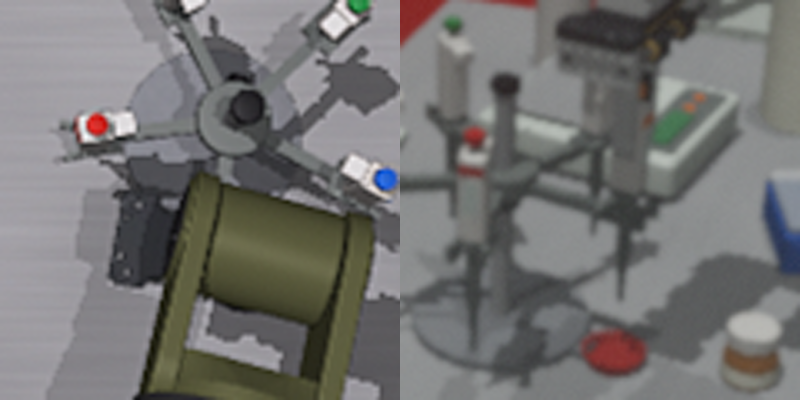

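The shaft is in the fork gap with no side force and the red and blue pipettes are clear. I'll lower it now and feel for the seat.

Request:
jog_arm(targets=[[2,[0,0.3,0],0],[2,[0,0.6,0],0],[2,[0,0.8,0],0],[2,[0,0.95,0],0],[2,[0,1.05,0],0],[2,[0,1.15,0],0],[2,[0,1.25,0],0],[2,[0,1.3,0],0],[2,[0,1.35,0],0],[2,[0,1.4,0],0]])

```text
time_s: 19.9
ee_pos: [0.491, -0.0917, 0.2224]
eef_rot: [-1.571, -0.0, -1.747]
force: [-0.5, -0.5, -1.6]
grip_width: 0.0239
```

Request:
jog_arm(targets=[[2,[0,0.05,0],0],[2,[0,0.1,0],0],[2,[0,0.15,0],0],[2,[0,0.15,0],0]])

```text
time_s: 20.3
ee_pos: [0.4911, -0.0917, 0.2211]
eef_rot: [-1.57, -0.0, -1.747]
force: [-0.3, -1.3, 2.9]
grip_width: 0.0241
```

Request:
jog_arm(targets=[[2,[0,0,0],0],[2,[0,0,0],0]])

```text
time_s: 20.5
ee_pos: [0.4911, -0.0917, 0.2211]
eef_rot: [-1.571, -0.0, -1.747]
force: [-0.4, -0.0, 2.7]
grip_width: 0.0243
```

The force is steady at about 3 N upward at TCP z 0.2211. That puts the shoulder at about 0.161, which matches the seat and is well below the upturned tips at 0.168. I'll hold briefly, then let go.

Request:
jog_arm(targets=[[2,[0,0,0],0],[2,[0,0,0],0],[2,[0,0,0],0],[2,[0,0,0],0],[2.4,[0,0,0],0],[2.7,[0,0,0],0],[3.2,[0,0,0],0],[4,[0,0,0],0],[5,[0,0,0],0],[5,[0,0,0],0]])

```text
time_s: 21.5
ee_pos: [0.491, -0.0916, 0.2209]
eef_rot: [-1.571, 0.0, -1.747]
force: [0.8, -0.5, -0.1]
grip_width: 0.0491
```

```bash
python3 - <<'E'
from h import *
t=snap('top');s=snap('side')
cv2.imwrite('pics/c7.png',cv2.resize(s['img'][150:270,310:430],(400,400),interpolation=2)[...,::-1])
o=ctrl.get_obs();print(o['ee_pos'],o['eef_rot'],o['force'],o['grip_width'])
E
```

```text
[ 0.49100022 -0.09166002  0.22091733] [-1.57085390e+00  3.62248473e-05 -1.74704802e+00] [ 0.41298891  0.30296008 -0.29129131] 0.05004308417465654
```

View pics/c7.png

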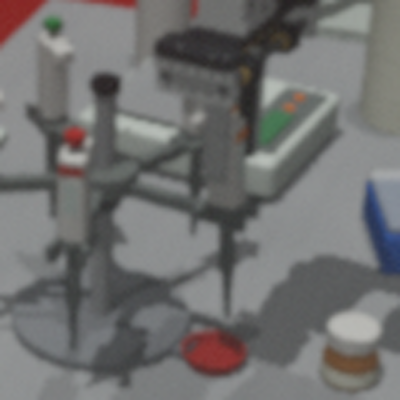

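The pipette stands in the fork over the dish, upright, with the jaws open around it. I'll rise straight up and move clear.

Request:
jog_arm(targets=[[5,[0,-1,0],0],[5,[0,-2.5,0],0],[5,[0,-4.5,0],0],[5,[0,-7,0],0],[5,[0,-10,0],0],[5,[0,-13,0],0],[5,[-5,-14,-2],0],[5,[-10,-14,-4],0],[5,[-15,-14,-4],0],[5,[-20,-14,-4],0]])

```text
time_s: 22.6
ee_pos: [0.4848, 0.1062, 0.3625]
eef_rot: [-1.569, 0.001, -1.747]
force: [1.0, -0.6, -0.1]
grip_width: 0.0495
```

```bash
python3 - <<'E'
from h import *
t=snap('top');s=snap('side')
cv2.imwrite('pics/c8.png',np.hstack([cv2.resize(t['img'][160:320,290:450],(400,400),interpolation=2)[...,::-1],cv2.resize(s['img'][150:270,290:410],(400,400),interpolation=2)[...,::-1]]))
from m import *
np.set_printoptions(suppress=True,precision=4)
c0=np.array([.6106,-.1138]);z=PT[...,2];m=np.zeros((480,640),bool);m[170:310,315:455]=1
for n,lo,hi in[('orange',(8,150,120),(20,255,255)),('red',(0,150,80),(7,255,255)),('yellow',(22,120,100),(35,255,255)),('green',(45,100,50),(80,255,255)),('blue',(100,120,80),(125,255,255))]:
    q=PT[(cv2.inRange(hsv(T),np.array(lo),np.array(hi))>0)&m&(z>.25)&(z<.28)]
    if len(q): p=np.median(q,0);d=p[:2]-c0;print(n,len(q),p,np.degrees(np.arctan2(d[1],d[0]))%360,np.hypot(*d))
print(ctrl.get_obs()['time_s'],ctrl.get_obs()['ee_pos'])
E
```

```text
orange 32 [ 0.4977 -0.0929  0.2622] 169.5251309058858 0.11477203323938642
red 27 [0.5954 0.005  0.2599] 97.28040028267148 0.11973852206037344
yellow 31 [ 0.7191 -0.0602  0.2615] 26.2739999865141 0.12098054487908849
green 31 [ 0.694  -0.1987  0.2612] 314.4838548552354 0.11904794268130636
blue 34 [ 0.5543 -0.218   0.2606] 241.60701699525396 0.11850045544650435
22.7 [0.4852 0.1089 0.3615]
```

View pics/c8.png

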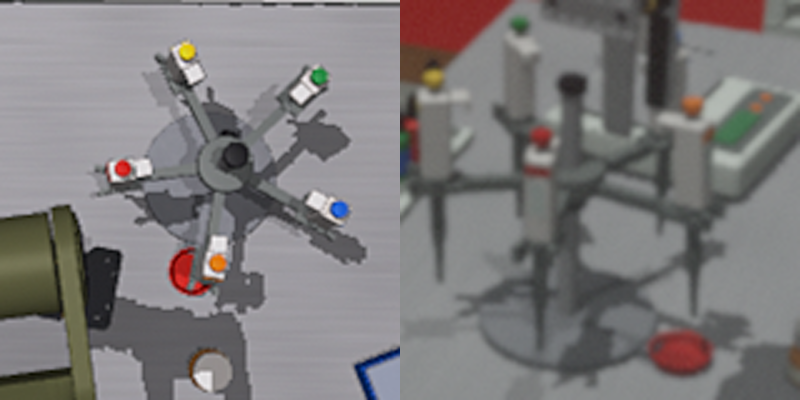

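Request:
jog_arm(targets=[[5,[0,0,0],0],[5,[0,0,0],0],[5,[0,0,0],0],[5,[0,0,0],0],[5,[0,0,0],0]])

```text
time_s: 23.2
ee_pos: [0.4854, 0.1037, 0.3611]
eef_rot: [-1.571, 0.0, -1.748]
force: [-0.7, -0.1, -0.6]
grip_width: 0.0499
```

```bash
python3 -c "
from station import ctrl
print(ctrl.hand_in())"
```

```text
the job is handed in; nothing more can be done
None
```

The orange-button pipette now hangs in the free hook over the red dish, let go, and the job was handed in at about 23 s. The hand-in gave no verdict.

- **Turning:** I straddled the free fork with the jaws and turned the head about 63° clockwise. The wrist force stayed around 2–2.5 N.
- **Hanging:** I took the pipette off the bench hook and slid it into the fork from outside. I lowered it until it pressed back steadily with about 3 N, with the shoulder about 161 mm up. I held it there, then let go and moved the arm clear.

**Last checks**
- **Position:** the orange button is at 169.5° about the mast and the dish at about 168.4–169.7°, so the hook is within about 0.02 rad. The pipette is roughly 3–4 mm from the dish centre.
- **Height and tilt:** the button top is 262 mm up, as expected for a seated pipette. It reads 5 mm inward of the nominal 120 mm radius. I put that down to the shoulder sitting slightly inward plus at most about 0.03 rad of tilt, within the 0.10 rad limit. I did not measure the tilt separately.
- **Hung pipettes and jar:** the four hung pipettes look upright, and their angles changed by less than 1° between turning the head and the end. The jar was in view and looked undisturbed.
- **Not re-measured:** I did not measure the bottles, beaker or tip box again at the end; the arm's path kept well above or away from them.
- **Disagreement:** the camera put the seat at 159–160 mm, while the felt contact gave 161 mm. That is within the 2 mm calibration error.

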